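# Open the jar-capping press and hold its arm up

## Task

Get the capping station ready for the next jar: first lift the lid off the cap tub by its knob and set it down on the table clear of the tub, right way up. Then pull the capping press's sprung latch sideways, lift the arm's free end off its ball stud, and finish while still holding the arm with its free end at least 10 cm above where it was, for a helper to load the jar; the arm falls shut if let go. Leave the two spice jars and the spoon where they are.

Things in the scene. Friction and masses are not known exactly. Their poses are not given: they have to be found in the camera images.
- press: Jar-capping press, fixed. Grey base plate, x -45 to 275, y -55 to 55, 12 mm thick. Origin on the table directly below a ball-headed steel stud (head 32 mm across, z 86 to 105 mm), which the closed arm covers. +x runs along the base to the pivot tower, 134 mm high, at x = 210; +y is the latch side; z up. A black jar seat disc lies at x = 110.
- press_arm: Aluminium arm, 30 mm wide, with a 56 x 44 mm coupler cup at its free end over the stud and a round black pad under its middle. Origin on the pivot (press x = 210, z = 115 mm); axes match the press's when closed; it runs along its own -x. Swings up about y, 0 to 0.9 rad, almost frictionless; 2 to 4 N at its end hold it up. With the latch home it rises only about 2 mm.
- free_end (a point): Point on top of the arm's free end, 210 mm from the pivot (arm frame x = -210, z = +12 mm); 127 mm above the table when closed, straight over the stud. A rise of 100 mm is about 0.5 rad.
- latch_fin (a point): Centre of the latch's upright steel fin, the part to pinch: 10 mm thick (along press y), 30 mm long (along the arm), 40 mm high, on a flat slide on top of the arm's free end. Closed, it spans 131 to 171 mm above the table, centre 151 mm, over the stud, with free space all round above 132 mm. It rides on the arm; pulling it up lifts the arm.
- latch (a joint): Travel of the sprung latch along the press's +y, in m: 0 home (locked), 0.020 fully pulled. Its bolt hooks under the stud's head; from about 0.010 on the arm is free (pull about 0.016, keep it pulled for the first 30 mm of lift). The spring takes 3.5 N at the start, 9 N fully pulled, and returns the latch when let go. The fin may stay pulled while the arm is up.
- tub: White plastic tub of jar caps, fixed, round, 120 mm across the rim and 90 mm high, tapering to 108 mm at the foot; origin on the table at its centre. If the press is at the left the tub is at the right, and vice versa.
- lid: Loose white tub lid, 130 mm across, 70 to 160 g: a 100 mm plug disc 4.5 mm deep under a 6 mm plate, with a round knob in the middle, 26 mm across. Origin: centre of the plug's underside, +z up through the knob: plate top at 10.5 mm, knob from 10 to 40 mm. On the tub its origin is about 86 mm above the table; lying on the table, 0. It just rests on the rim.
- jar_a: Bystander: closed spice jar, 44 mm across, 95 mm high, on the table beyond the work; origin at the centre of its foot.
- jar_b: Bystander: closed spice jar, 44 mm across, 95 mm high, on the table at the left; origin at the centre of its foot.
- scoop: Bystander: spoon 150 mm long lying on the table at the right, along about x; origin near its middle.
There are look-alikes about, which are no part of the job. Of the things that look like the lid, the smallest one is meant.

How it is judged:
By the outcome, as a careful person would: the job done as asked, in the order asked, and still so for the second after the job is handed in, while the arm keeps its last pose, push and grip.
It also fails if it takes over 50 s, if anything falls off the work surface, if the arm or the gripper's body presses on something with over 40 N, if the wrist force passes 120 N, or if a joint passes its speed limit or range.

## Robot

A 6-joint arm with a two-finger parallel gripper is mounted at the origin on the work surface. World frame = base frame: x ahead of the robot, y to its left, z up, the work surface at z = 0. Lengths are in mm, angles in rad, forces in N, time in s.
With the tool pointing down it reaches from about 275 to 1000 mm from the base axis. Payload 8.4 kg.
Tool frame: the origin (TCP) lies midway between the tips of the shut fingers; the grasp point (between the pads) lies 19 mm behind it; z points along the fingers, y is the line along which they close (so a half turn about z gives the same grasp; the last joint's range is limited). The gripper opens to 85 mm and grips with 20 to 120 N. Pads are 22 mm wide; open, the fingers measure 114 mm over their backs; the gripper's body (76 mm by 85 mm) begins 54 mm behind the grasp point. The pads swing forward as they close: fully open they stand 13 mm farther back than shut.
Start: joints at [-1.105, 0.353, 1.633, -0, 1.155, -0.002], TCP at [281.826, -557.855, 231.281] pointing down, gripper open.
Joint ranges: [-2.63, 2.63], [-0.92, 2.1], [0.06, 2.66], [-1.3, 4.44], [0, 2.69], [-3.02, 3.02]. Speed limits (rad/s): [2.22, 2.22, 2.79, 3.14, 3.14, 3.14].

## Interface

Orientations are given as [roll, pitch, yaw] about the fixed x, y, z axes, in that order (R = Rz(yaw) Ry(pitch) Rx(roll)).
In Python, from rig import telemetry, optics, r gives the robot as it stands.
- The arm moves only by the tool play_rows, never from a script. Its arguments are lists of equal length, an entry for each row: "dp": the shift along the tool's x, y, z in units of 40 mm (1.0 is 40 mm), a list of three; "rot": the turn, a rotation vector about the tool's x, y, z in units of 6 degrees (1.0 is 6 degrees), a list of three. In form: {"dp": [[tx, ty, tz], ...], "rot": [[ax, ay, az], ...]}. A call has 1 to 5 rows; each row is the pose to reach, as a shift and turn from the pose commanded when the call began, along the tool's axes at that moment; what a row does not reach only later rows make up. A row lasts 1/12 s, in which the tool goes at most 41.7 mm and 7.16 degrees, less where a joint would pass 70% of its speed; a pose out of reach is approached as far as the arm can. A call with a gripper value outside its range is refused whole. "fingers" is the opening, from 0 (shut) to 1 (fully open), set as the call begins (left out, the last holds). The fingers move at their own pace and stop on an object; "grip_force" is the grip in N (left out, the last holds). Time passes only in rows, so rows that repeat a pose let the fingers close. It gives the time, the measured TCP pose, the force, the opening and the grip force at its end, in the units of the state.
- telemetry.sense(): the state, without advancing time (a new reading comes with each control period).
- optics.grab_frame(name): name is "scene" or "top" or "wrist"; returns a dict with "color" (400x640x3 uint8, red, green, blue), "mtx" (3x3 intrinsics, pixels), "R" (3x3) and "t" (3): a world point X has camera coordinates R X + t; the wrist camera has in their place "mount" (4x4, takes a point from camera to tool coordinates, whose origin is the TCP and whose axes are the flange's). Camera axes: x right, y down, z forward; pixel columns grow to the right and rows downward; lengths in mm; the calibration is good to about 2 mm. A picture is of the moment at which its call begins: read the wrist's pose just before it. There is no depth.
- r.sign_off(): hands the job in; it is judged then, once.
The state is a dict: "clock": time; "qpos": joint angles; "qvel": joint speeds; "joint_efforts": joint torques, N m; "eef_pos": TCP position; "tcp_rot": TCP orientation; "contact_force": force on the tool from outside, world axes, zero at the start; "wrist_torque": the same for the moment, N m; "opening": opening from 0.0 (shut) to 1.0 (fully open); "grasp_force": force on a finger pad.
Only numpy, scipy, OpenCV 4.12 (cv2) and the standard library are available. Lean on these libraries where they do the work, as an engineer would, in place of code of your own. Each camera call takes 0.05 s, during which the arm holds its last target. There are 200 camera calls.

## Working session

There is one attempt and no reset: what is moved stays moved. The work goes in short steps, Python scripts to look and compute and a tool call to move; the robot and the scene stay as the last step left them, time stands still between calls to the robot, and variables do not carry over. Pictures are saved under pics/ and viewed, at most 10 in all, crops included, and the job is handed in when it is done.

Besides the shell and the picture viewer there is one more tool, called after "Emit:" as name(argument=value, ...), one argument or row to a line, values as JSON. play_rows: Moves the arm, as the interface text tells. Its arguments: {"type":"object","properties":{"dp":{"type":"array"},"rot":{"type":"array"},"fingers":{"type":"number"},"grip_force":{"type":"number"}},"required":["dp","rot"]}

```bash
mkdir -p pics
cat > h.py <<'E'
import numpy as np,cv2
from rig import telemetry, optics, r
from scipy.spatial.transform import Rotation as Ro
def save(n,f): cv2.imwrite('pics/'+f,optics_last[n]['color'][:,:,::-1])
def ray(c,u,v,z):
    K,R,t=map(np.array,(c['mtx'],c['R'],c['t']))
    d=R.T@np.linalg.inv(K)@[u,v,1]; o=-R.T@t
    return o+d*(z-o[2])/d[2]
def proj(c,X):
    p=np.array(c['mtx'])@(np.array(c['R'])@np.array(X,float)+c['t']); return p[:2]/p[2]
E
python3 - <<'E'
from h import *
import pickle
for n in('scene','top'):
    f=optics.grab_frame(n); cv2.imwrite(f'pics/{n}0.png',f['color'][:,:,::-1]); pickle.dump(f,open(n+'.pkl','wb'))
    print(n,-np.array(f['R']).T@f['t'])
s=telemetry.sense();print(s)
E
```

```text
scene [1146.44797438  546.96334512  897.69289294]
top [ 365.35266554    2.61480609 1191.68996444]
{'clock': 0.1, 'qpos': array([-1.10535530e+00,  3.53612051e-01,  1.63402286e+00,  2.53318141e-06,
        1.15518451e+00, -2.42602024e-03]), 'qvel': array([ 0.00019256, -0.00213568, -0.00144722,  0.00059187,  0.00028428,
       -0.0006878 ]), 'joint_efforts': array([ 3.82400758e-04, -6.06357908e+01, -3.42819285e+01, -2.38499541e-05,
        3.93212627e-03, -1.30159435e-05]), 'eef_pos': array([ 281.67040267, -557.48018356,  230.63182505]), 'tcp_rot': array([-3.14036589e+00, -5.29243592e-06,  4.67866015e-01]), 'contact_force': array([ 0.14643804,  0.2115685 , -0.9876976 ]), 'wrist_torque': array([-0.05591892,  0.01951693, -0.02072847]), 'grasp_force': 0.0, 'opening': 0.9961528473587943}
```

View pics/top0.png

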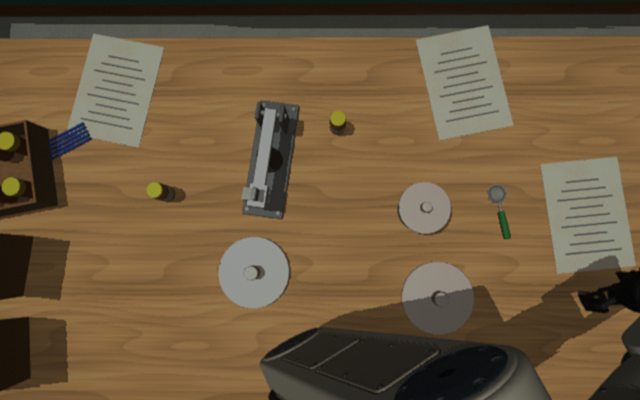

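View pics/scene0.png

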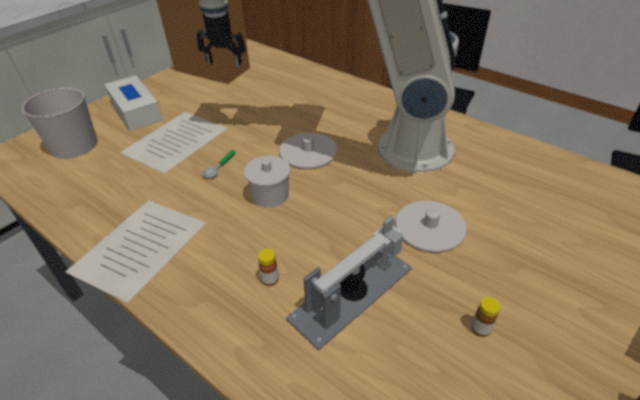

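The top picture shows the tub with its lid at about (425,208), the press with its latch end at (255,195) and pivot at (270,110), and two larger decoy lids on the table. I'll enlarge these for measuring.

Run:
```python
import cv2,numpy as np
a=cv2.imread('pics/top0.png');b=cv2.imread('pics/scene0.png')
z=lambda i,x,y,w,h,k:cv2.resize(i[y:y+h,x:x+w],None,fx=k,fy=k,interpolation=cv2.INTER_CUBIC)
im=np.zeros((600,800,3),np.uint8)
im[:600,:320]=z(a,230,90,80,150,4)
im[:280,320:600]=z(a,390,175,70,70,4)
im[280:600,320:800]=z(b,285,215,135,130,4)[:320,:480] if 0 else z(b,360,215,120,80,4)
im[:280,600:800]=z(b,240,150,50,70,4)
cv2.imwrite('pics/crop1.png',im)
```

```text
(no output)
```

View pics/crop1.png

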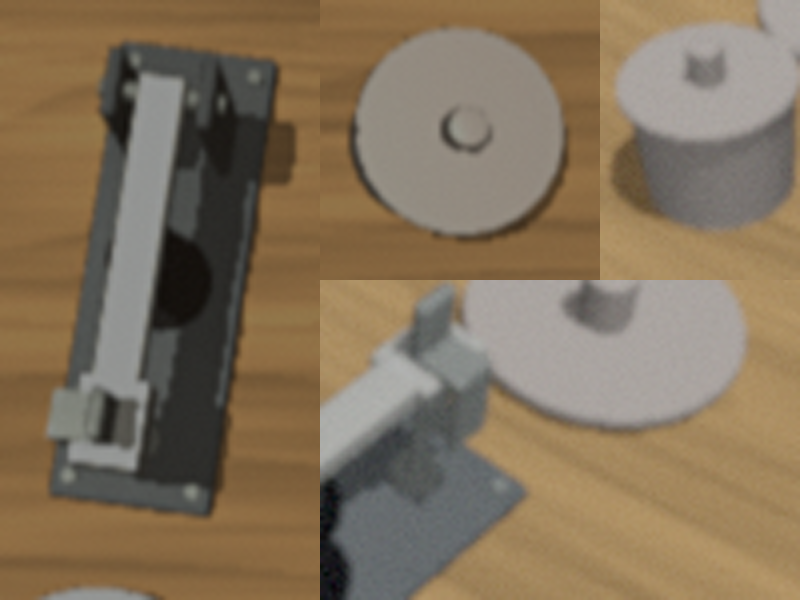

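Run:
```python
from h import *
import pickle
T=pickle.load(open('top.pkl','rb'));S=pickle.load(open('scene.pkl','rb'))
P=lambda U,V,ox,oy:((U+.5)/4-.5+ox,(V+.5)/4-.5+oy)
px=[P(U,V,230,90) for U,V in((122,43),(275,62),(210,515),(50,493))]
w=np.array([ray(T,*p,12)[:2] for p in px]); m=np.array([(275,55),(275,-55),(-45,-55),(-45,55)],float)
print(w.round(1))
M=m-m.mean(0);W=w-w.mean(0)
a=np.arctan2((M[:,0]*W[:,1]-M[:,1]*W[:,0]).sum(),(M*W).sum())
R=np.array([[np.cos(a),-np.sin(a)],[np.sin(a),np.cos(a)]]); o=w.mean(0)-R@m.mean(0)
print('press',o,a,np.degrees(a),(w-(m@R.T+o)).round(1))
for z in(131,171): 
  print(z,[proj(T,[*(o+R@[x,y]),z]).round(1) for x in(-15,15) for y in(-5,5)])
  print(z,'scene',[proj(S,[*(o+R@[x,y]),z]).round(1) for x in(-15,15) for y in(-5,5)])
print('knob',ray(T,*P(468-320,128,390,175),126),'plate',ray(T,*P(461-320,131,390,175),96.5))
print('knob scene',ray(S,*P(706-600,48,240,150),126),'plate',ray(S,*P(706-600,80,240,150),96.5))
for n,p in dict(ja=(338,118),jb=(154,189)).items(): print(n,ray(T,*p,95))
for p in((497,192),(505,236)):print('spoon',ray(T,*p,5))
for p in((254,272),(438,298)):print('decoy',ray(T,*p,10))
```

```text
[[761.8 208.5]
 [748.  102.1]
 [434.4 142.9]
 [449.  251.2]]
press [484.28999554 191.37017046] -0.13249605616945517 -7.591464820638074 [[-2.4 -1.1]
 [-1.7  1.6]
 [ 1.9  0.1]
 [ 2.1 -0.6]]
131 [array([257.9, 201.3]), array([253.8, 200.8]), array([259.7, 189.2]), array([255.7, 188.7])]
131 scene [array([389.9, 225.9]), array([393.2, 228.1]), array([381.5, 232.5]), array([384.8, 234.7])]
171 [array([254.9, 199.7]), array([250.7, 199.1]), array([256.9, 187.1]), array([252.7, 186.5])]
171 scene [array([391.3, 213.6]), array([394.7, 215.8]), array([382.7, 220.1]), array([386.1, 222.4])]
knob [ 456.80433983 -221.53391663  126.        ] plate [ 457.45380396 -223.34862787   96.5       ]
knob scene [ 460.89918526 -220.18525721  126.        ] plate [ 461.55237921 -223.76114932   96.5       ]
ja [686.88122037  -6.78194219  95.        ]
jb [503.38464506 458.94463639  95.        ]
spoon [ 507.12743663 -437.61733736    5.        ]
spoon [ 388.56996581 -454.33276317    5.        ]
decoy [291.42528746 216.22366498  10.        ]
decoy [ 225.53747731 -270.56734241   10.        ]
```

The crops agree with the given sizes. The knob is at about (459,-222) and the fin at about (484,191), with press yaw -0.13 rad. The scene view of the fin top matches its projection to within 1 px.

```bash
cat >> h.py <<'E'
def go(x,y,z,yaw,th=0,a=-0.1325):
    s=telemetry.sense(); C=Ro.from_euler('xyz',s['tcp_rot']); p=np.array(s['eef_pos'])
    G=Ro.from_euler('xyz',[np.pi,0,yaw])
    if th: G=Ro.from_rotvec(th*np.array([-np.sin(a),np.cos(a),0]))*G
    d=C.inv().apply(np.array([x,y,z])-p); v=np.degrees((C.inv()*G).as_rotvec())
    print('dp',(d/40).round(3),'rot',(v/6).round(3),'rows',np.linalg.norm(d)/41.7,np.linalg.norm(v)/7.16)
E
python3 -c "
from h import *
go(459,-222,190,1.4)"
```

```text
dp [ 7.739 -5.485  1.023] rot [-1.100e-02 -6.000e-03 -8.901e+00] rows 9.151868560834842 7.459132117326015
```

Emit:
play_rows(
  dp=[
    [7.74,-5.48,1.02],
    [7.74,-5.48,1.02],
    [7.74,-5.48,1.02],
    [7.74,-5.48,1.02],
    [7.74,-5.48,1.02],
  ],
  rot=[
    [0,0,-8.9],
    [0,0,-8.9],
    [0,0,-8.9],
    [0,0,-8.9],
    [0,0,-8.9],
  ],
  fingers=1,
)

```text
clock: 0.52
eef_pos: [379.0, -373.0, 208.5]
tcp_rot: [-3.141, -0.0, 1.098]
contact_force: [0.4, -0.6, 0.2]
opening: 0.999
grasp_force: 0.0
```

```bash
python3 -c "
from h import *
s=telemetry.sense();print(s['qpos'],s['eef_pos'],s['clock'])
go(459,-222,190,1.4)"
```

```text
[-7.80277747e-01  2.33243638e-01  1.85531062e+00  7.81467584e-05
  1.05351067e+00 -3.07854372e-01] [ 378.96378596 -372.95932567  208.5389734 ] 0.5167
dp [4.271 0.064 0.464] rot [-0.004 -0.003 -2.881] rows 4.121506703812615 2.413993495082388
```

Emit:
play_rows(
  dp=[
    [4.27,0.06,0.46],
    [4.27,0.06,0.46],
    [4.27,0.06,0.46],
    [4.27,0.06,0.46],
    [4.27,0.06,0.46],
  ],
  rot=[
    [0,0,-2.88],
    [0,0,-2.88],
    [0,0,-2.88],
    [0,0,-2.88],
    [0,0,-2.88],
  ],
)

```text
clock: 0.93
eef_pos: [461.0, -219.1, 189.8]
tcp_rot: [-3.141, -0.002, 1.398]
contact_force: [-0.2, 0.2, -0.0]
opening: 0.998
grasp_force: 0.0
```

Run:
```python
from h import *
s=telemetry.sense();f=optics.grab_frame('wrist');cv2.imwrite('pics/w1.png',f['color'][:,:,::-1])
M=np.array(f['mount']);C=Ro.from_euler('xyz',s['tcp_rot']).as_matrix()
print(s['eef_pos'],M.round(3))
Rw=(C@M[:3,:3]).T; c=s['eef_pos']+C@M[:3,3]
g=dict(mtx=f['mtx'],R=Rw,t=-Rw@c)
import pickle;pickle.dump(g,open('w1.pkl','wb'))
print(proj(g,[459,-222,126]),proj(g,[459,-222,96.5]))
go(459,-222,101,1.4)
```

```text
[ 461.02817137 -219.12102331  189.75096014] [[  -0.      -0.963   -0.269   67.782]
 [   1.      -0.       0.      -1.472]
 [  -0.      -0.269    0.963 -141.648]
 [   0.       0.       0.       1.   ]]
[321.65459749 220.85570643] [321.68170091 208.23385755]
dp [-0.042 -0.03   2.223] rot [-0.009 -0.011 -0.015] rows 2.1331861219097026 0.017170100730937058
```

View pics/w1.png

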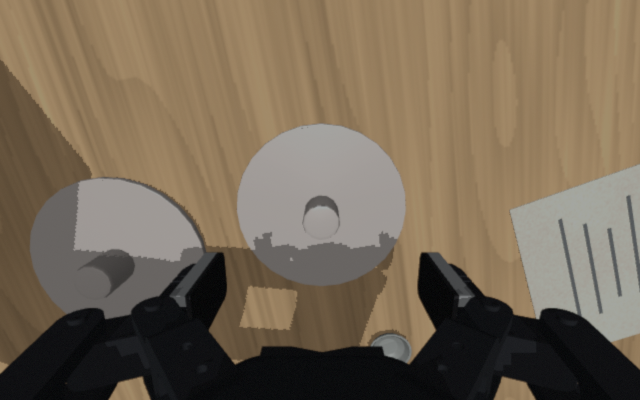

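The wrist view shows the lid's knob top at (320,221). I predicted (321.7,220.9), so the position holds. Now I'll descend and grip.

Emit:
play_rows(
  dp=[
    [-0.04,-0.03,0.9],
    [-0.04,-0.03,1.6],
    [-0.04,-0.03,2.0],
    [-0.04,-0.03,2.2],
    [-0.04,-0.03,2.2],
  ],
  rot=[
    [0,0,0],
    [0,0,0],
    [0,0,0],
    [0,0,0],
    [0,0,0],
  ],
)

```text
clock: 1.4
eef_pos: [456.6, -225.8, 101.0]
tcp_rot: [-3.138, -0.001, 1.394]
contact_force: [-0.5, -0.2, 0.2]
opening: 0.998
grasp_force: 0.0
```

Emit:
play_rows(
  dp=[
    [0,0,0],
    [0,0,0],
    [0,0,0],
    [0,0,0],
    [0,0,0],
  ],
  rot=[
    [0,0,0],
    [0,0,0],
    [0,0,0],
    [0,0,0],
    [0,0,0],
  ],
  fingers=0,
  grip_force=40,
)

```text
clock: 1.82
eef_pos: [458.4, -225.9, 103.4]
tcp_rot: [3.14, 0.0, 1.394]
contact_force: [-1.4, 0.2, 3.7]
opening: 0.301
grasp_force: 5.0
```

Emit:
play_rows(
  dp=[
    [0,0,0],
    [0,0,0],
    [0,0,0],
    [0,0,0],
    [0,0,0],
  ],
  rot=[
    [0,0,0],
    [0,0,0],
    [0,0,0],
    [0,0,0],
    [0,0,0],
  ],
)

```text
clock: 2.23
eef_pos: [458.4, -225.9, 103.6]
tcp_rot: [3.14, 0.001, 1.395]
contact_force: [-1.8, -0.2, 6.9]
opening: 0.29
grasp_force: 38.9
```

Emit:
play_rows(
  dp=[
    [0,0,-0.3],
    [0,0,-0.9],
    [0,0,-1.6],
    [0,0,-2.0],
    [0,0,-2.0],
  ],
  rot=[
    [0,0,0],
    [0,0,0],
    [0,0,0],
    [0,0,0],
    [0,0,0],
  ],
)

```text
clock: 2.65
eef_pos: [460.0, -226.6, 186.4]
tcp_rot: [3.136, 0.002, 1.395]
contact_force: [0.4, -0.0, -0.7]
opening: 0.292
grasp_force: 39.4
```

Run:
```python
from h import *
s=telemetry.sense();f=optics.grab_frame('wrist');cv2.imwrite('pics/w2.png',f['color'][:,:,::-1])
print(s['contact_force'],s['opening'],s['eef_pos'])
go(400,-30,175,2.0)
```

```text
[ 0.37851653 -0.03868102 -0.67228337] 0.29157829612759234 [ 460.01543468 -226.5506287   186.37338529]
dp [ 4.568 -2.316  0.223] rot [ 0.033  0.022 -5.782] rows 4.91791808585381 4.845123253989668
```

View pics/w2.png

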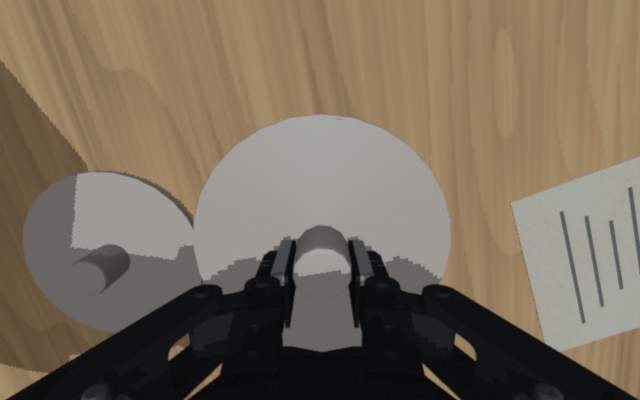

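The lid is held level in the fingers and clear of the tub. Next I carry it to open table.

Emit:
play_rows(
  dp=[
    [4.57,-2.32,0],
    [4.57,-2.32,0],
    [4.57,-2.32,0],
    [4.57,-2.32,0],
    [4.57,-2.32,0],
  ],
  rot=[
    [0,0,-5.8],
    [0,0,-5.8],
    [0,0,-5.8],
    [0,0,-5.8],
    [0,0,-5.8],
  ],
)

```text
clock: 3.12
eef_pos: [396.7, -27.7, 181.5]
tcp_rot: [-3.14, -0.001, 2.007]
contact_force: [1.7, 0.1, -0.6]
opening: 0.283
grasp_force: 39.5
```

Emit:
play_rows(
  dp=[
    [0,0,0.8],
    [0,0,1.7],
    [0,0,2.6],
    [0,0,3.3],
    [0,0,3.6],
  ],
  rot=[
    [0,0,0],
    [0,0,0],
    [0,0,0],
    [0,0,0],
    [0,0,0],
  ],
)

```text
clock: 3.53
eef_pos: [395.6, -28.9, 35.0]
tcp_rot: [-3.137, -0.003, 2.002]
contact_force: [-0.1, 0.3, -0.8]
opening: 0.292
grasp_force: 39.5
```

Emit:
play_rows(
  dp=[
    [0,0,0.05],
    [0,0,0.1],
    [0,0,0.1],
    [0,0,0.1],
  ],
  rot=[
    [0,0,0],
    [0,0,0],
    [0,0,0],
    [0,0,0],
  ],
)

```text
clock: 3.87
eef_pos: [399.3, -29.4, 35.3]
tcp_rot: [3.14, 0.001, 2.002]
contact_force: [0.4, -0.3, -0.5]
opening: 0.286
grasp_force: 39.5
```

Emit:
play_rows(
  dp=[
    [0,0,0.15],
    [0,0,0.28],
    [0,0,0.36],
    [0,0,0.38],
    [0,0,0.38],
  ],
  rot=[
    [0,0,0],
    [0,0,0],
    [0,0,0],
    [0,0,0],
    [0,0,0],
  ],
)

```text
clock: 4.28
eef_pos: [398.5, -29.3, 19.2]
tcp_rot: [-3.141, -0.0, 2.002]
contact_force: [-0.9, 0.0, -1.4]
opening: 0.289
grasp_force: 39.5
```

Emit:
play_rows(
  dp=[
    [0,0,0.03],
    [0,0,0.05],
    [0,0,0.06],
    [0,0,0.06],
    [0,0,0.06],
  ],
  rot=[
    [0,0,0],
    [0,0,0],
    [0,0,0],
    [0,0,0],
    [0,0,0],
  ],
)

```text
clock: 4.7
eef_pos: [398.8, -29.4, 17.8]
tcp_rot: [3.141, 0.0, 2.002]
contact_force: [-5.0, 1.0, 17.7]
opening: 0.285
grasp_force: 41.4
```

Emit:
play_rows(
  dp=[
    [0,0,-0.03],
    [0,0,-0.03],
    [0,0,-0.03],
    [0,0,-0.03],
    [0,0,-0.03],
  ],
  rot=[
    [0,0,0],
    [0,0,0],
    [0,0,0],
    [0,0,0],
    [0,0,0],
  ],
)

```text
clock: 5.12
eef_pos: [398.7, -29.3, 18.1]
tcp_rot: [-3.141, -0.0, 2.002]
contact_force: [-0.0, 0.0, -0.9]
opening: 0.287
grasp_force: 39.5
```

Emit:
play_rows(
  dp=[
    [0,0,0],
    [0,0,0],
    [0,0,0],
    [0,0,0],
    [0,0,0],
  ],
  rot=[
    [0,0,0],
    [0,0,0],
    [0,0,0],
    [0,0,0],
    [0,0,0],
  ],
  fingers=1,
)

```text
clock: 5.53
eef_pos: [398.7, -29.4, 18.2]
tcp_rot: [-3.142, -0.0, 2.002]
contact_force: [0.7, -0.2, 0.7]
opening: 0.97
grasp_force: 0.0
```

Emit:
play_rows(
  dp=[
    [0,0,-0.5],
    [0,0,-1.3],
    [0,0,-2.3],
    [0,0,-3.3],
    [0,0,-4.3],
  ],
  rot=[
    [0,0,0],
    [0,0,0],
    [0,0,0],
    [0,0,0],
    [0,0,0],
  ],
)

```text
clock: 5.95
eef_pos: [398.0, -29.3, 192.0]
tcp_rot: [-3.141, -0.0, 2.002]
contact_force: [1.6, 0.2, -0.1]
opening: 1.003
grasp_force: 0.0
```

Emit:
play_rows(
  dp=[
    [0,0,-0.9],
    [0,0,-1.0],
    [0,0,-1.0],
  ],
  rot=[
    [0,0,0],
    [0,0,0],
    [0,0,0],
  ],
)

```text
clock: 6.2
eef_pos: [400.2, -29.5, 232.6]
tcp_rot: [3.137, 0.003, 2.002]
contact_force: [-0.4, 0.4, -0.6]
opening: 1.0
grasp_force: 0.0
```

```bash
python3 -c "
from h import *
go(484,191,215,3.009)"
```

```text
dp [4.134 4.203 0.45 ] rot [ 0.03   0.047 -9.619] rows 5.67127106440106 8.060333119434917
```

Emit:
play_rows(
  dp=[
    [4.13,4.2,0.45],
    [4.13,4.2,0.45],
    [4.13,4.2,0.45],
    [4.13,4.2,0.45],
    [4.13,4.2,0.45],
  ],
  rot=[
    [0,0,-9.6],
    [0,0,-9.6],
    [0,0,-9.6],
    [0,0,-9.6],
    [0,0,-9.6],
  ],
)

```text
clock: 6.62
eef_pos: [471.7, 166.5, 212.2]
tcp_rot: [-3.139, -0.002, 2.633]
contact_force: [0.5, -1.3, 0.9]
opening: 1.001
grasp_force: 0.0
```

Emit:
play_rows(
  dp=[
    [0,0,0],
    [0,0,0],
  ],
  rot=[
    [0,0,0],
    [0,0,0],
  ],
)

```text
clock: 6.78
eef_pos: [471.6, 166.3, 211.9]
tcp_rot: [-3.139, -0.003, 2.63]
contact_force: [0.7, -1.1, -0.1]
opening: 1.001
grasp_force: 0.0
```

```bash
python3 -c "
from h import *
go(484,191,215,3.009)"
```

```text
dp [ 0.032  0.689 -0.079] rot [-0.022 -0.029 -3.619] rows 0.6663204307309907 3.032569885256753
```

Emit:
play_rows(
  dp=[
    [0.03,0.69,-0.08],
    [0.03,0.69,-0.08],
    [0.03,0.69,-0.08],
    [0.03,0.69,-0.08],
    [0.03,0.69,-0.08],
  ],
  rot=[
    [0,0,-3.62],
    [0,0,-3.62],
    [0,0,-3.62],
    [0,0,-3.62],
    [0,0,-3.62],
  ],
)

```text
clock: 7.2
eef_pos: [484.1, 188.3, 216.5]
tcp_rot: [-3.14, -0.002, 3.001]
contact_force: [0.1, -0.4, -0.1]
opening: 0.999
grasp_force: 0.0
```

Run:
```python
from h import *
s=telemetry.sense();f=optics.grab_frame('wrist')
cv2.imwrite('pics/w3.png',f['color'][:,:,::-1])
T=optics.grab_frame('top');t=T['color'][:,:,::-1]
M=np.array(f['mount']);C=Ro.from_euler('xyz',s['tcp_rot']).as_matrix()
Rw=(C@M[:3,:3]).T; c=s['eef_pos']+C@M[:3,3]
g=dict(mtx=f['mtx'],R=Rw,t=-Rw@c)
import pickle;pickle.dump(g,open('w3.pkl','wb'))
print(s['eef_pos'],s['tcp_rot'],s['qpos'])
a=-.1325;R=np.array([[np.cos(a),-np.sin(a)],[np.sin(a),np.cos(a)]]);o=np.array([484.3,191.4])
for z in(131,171): print(z,[proj(g,[*(o+R@[x,y]),z]).round(1) for x in(-15,15) for y in(-5,5)])
im=cv2.resize(f['color'][100:400,120:520,::-1],None,fx=2,fy=2,interpolation=cv2.INTER_CUBIC)
cv2.imwrite('pics/w3c.png',im)
go(484.3,191.4,138,3.009)
```

```text
[484.09548277 188.27390252 216.50530137] [-3.14038630e+00 -1.78074415e-03  3.00066676e+00] [ 3.68151932e-01  2.06063724e-01  1.87105152e+00 -2.11860328e-04
  1.06662030e+00 -1.06161703e+00]
131 [array([319.5, 189.3]), array([333.3, 189.2]), array([320. , 228.3]), array([333.3, 228.2])]
171 [array([319.1, 204.7]), array([335.6, 204.6]), array([319.6, 250.5]), array([335.4, 250.3])]
dp [0.011 0.071 1.974] rot [-0.006 -0.01  -0.08 ] rows 1.895173807613995 0.06758072447615142
```

View pics/w3c.png

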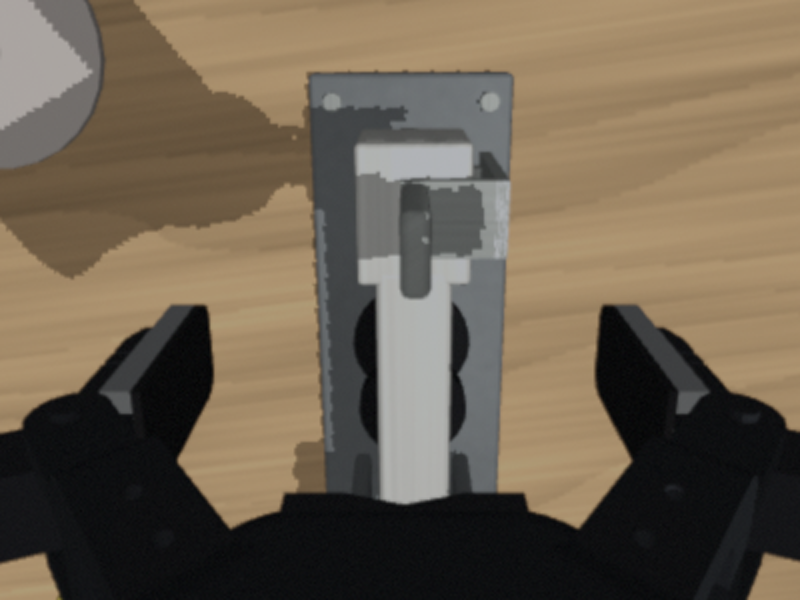

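The fin top spans full-image (320–336, 206–249), as predicted. The latch side is image right, which is tool +y. I'll descend straight.

Emit:
play_rows(
  dp=[
    [0,0,0.6],
    [0,0,1.2],
    [0,0,1.6],
    [0,0,1.8],
    [0,0,1.8],
  ],
  rot=[
    [0,0,0],
    [0,0,0],
    [0,0,0],
    [0,0,0],
    [0,0,0],
  ],
)

```text
clock: 7.72
eef_pos: [483.7, 188.7, 143.9]
tcp_rot: [-3.14, -0.003, 3.003]
contact_force: [-0.7, -0.4, -0.6]
opening: 0.999
grasp_force: 0.0
```

Emit:
play_rows(
  dp=[
    [0,0,0],
    [0,0,0],
  ],
  rot=[
    [0,0,0],
    [0,0,0],
  ],
)

```text
clock: 7.88
eef_pos: [485.7, 189.6, 146.5]
tcp_rot: [3.141, 0.001, 3.005]
contact_force: [-0.8, 0.4, 1.1]
opening: 0.998
grasp_force: 0.0
```

```bash
python3 -c "
from h import *
go(484.3,191.4,142,3.009)"
```

```text
dp [0.04  0.04  0.113] rot [ 0.007  0.012 -0.039] rows 0.12129050576353531 0.03506457844954375
```

Emit:
play_rows(
  dp=[
    [0.04,0.04,0.1],
    [0.04,0.04,0.1],
    [0.04,0.04,0.1],
    [0.04,0.04,0.1],
    [0.04,0.04,0.1],
  ],
  rot=[
    [0,0,0],
    [0,0,0],
    [0,0,0],
    [0,0,0],
    [0,0,0],
  ],
  fingers=0,
  grip_force=60,
)

```text
clock: 8.3
eef_pos: [483.8, 191.4, 141.8]
tcp_rot: [3.141, 0.0, 3.006]
contact_force: [0.2, 0.5, -0.5]
opening: 0.3
grasp_force: 0.0
```

Emit:
play_rows(
  dp=[
    [0,0,0],
    [0,0,0],
    [0,0,0],
    [0,0,0],
    [0,0,0],
  ],
  rot=[
    [0,0,0],
    [0,0,0],
    [0,0,0],
    [0,0,0],
    [0,0,0],
  ],
)

```text
clock: 8.72
eef_pos: [483.8, 191.7, 141.8]
tcp_rot: [3.141, 0.0, 3.006]
contact_force: [-1.9, 4.4, 4.2]
opening: 0.105
grasp_force: 59.7
```

Emit:
play_rows(
  dp=[
    [0,0.1,0],
    [0,0.2,0],
    [0,0.3,0],
    [0,0.4,0],
    [0,0.42,0],
  ],
  rot=[
    [0,0,0],
    [0,0,0],
    [0,0,0],
    [0,0,0],
    [0,0,0],
  ],
)

```text
clock: 9.13
eef_pos: [485.8, 206.8, 141.8]
tcp_rot: [-3.139, -0.0, 3.007]
contact_force: [-2.0, -6.8, 9.0]
opening: 0.107
grasp_force: 60.5
```

Emit:
play_rows(
  dp=[
    [0,0,0],
    [0,0,0],
    [0,0,0],
  ],
  rot=[
    [0,0,0],
    [0,0,0],
    [0,0,0],
  ],
)

```text
clock: 9.38
eef_pos: [485.8, 206.3, 141.8]
tcp_rot: [-3.139, -0.0, 3.007]
contact_force: [-1.5, -7.2, 9.3]
opening: 0.109
grasp_force: 60.5
```

```bash
cat > lift.py <<'E'
from h import *
# steps along the arc from the present tool pose, tool-frame units, about the pivot 210 mm away at z 115
import sys
s=telemetry.sense(); C=Ro.from_euler('xyz',s['tcp_rot']); p=np.array(s['eef_pos'])
a=-.1325; ax=np.array([-np.sin(a),np.cos(a),0]); piv=np.array([484.3+210*np.cos(a),191.4+210*np.sin(a),115])
print(p,s['contact_force'],s['opening'],s['qpos'].round(2))
for th in map(float,sys.argv[1:]):
    D=Ro.from_rotvec(ax*th); q=piv+D.apply(p-piv)
    print(th,(C.inv().apply(q-p)/40).round(3),(np.degrees((C.inv()*D*C).as_rotvec())/6).round(3))
E
python3 lift.py .03 .06 .09 .12 .15
```

```text
[485.76901675 206.33546417 141.7788315 ] [-1.47070212 -7.15311304  9.32170411] 0.10873202025593151 [ 0.4   0.31  1.92 -0.    0.91 -1.03]
0.03 [-0.022 -0.    -0.158] [ 0.001  0.286 -0.001]
0.06 [-0.05  -0.001 -0.314] [ 0.001  0.573 -0.002]
0.09 [-0.081 -0.001 -0.47 ] [ 0.002  0.859 -0.002]
0.12 [-0.118 -0.001 -0.625] [ 0.003  1.146 -0.003]
0.15 [-0.159 -0.002 -0.779] [ 0.004  1.432 -0.004]
```

Emit:
play_rows(
  dp=[
    [0,0.05,-0.05],
    [-0.02,0.05,-0.16],
    [-0.05,0.05,-0.31],
    [-0.08,0.05,-0.47],
    [-0.12,0.05,-0.62],
  ],
  rot=[
    [0,0,0],
    [0,0.29,0],
    [0,0.57,0],
    [0,0.86,0],
    [0,1.15,0],
  ],
)

```text
clock: 9.8
eef_pos: [490.3, 207.0, 165.7]
tcp_rot: [-3.137, -0.123, 3.006]
contact_force: [-0.1, -7.8, -2.5]
opening: 0.105
grasp_force: 59.0
```

```bash
python3 lift.py .04 .08 .12 .16 .20
```

```text
[490.25626761 207.01585108 165.74984104] [-0.07888038 -7.7502896  -2.51655528] 0.10454862886329715 [ 0.36  0.34  1.82  0.06  1.09 -1.11]
0.04 [-0.029 -0.001 -0.21 ] [ 0.001  0.382 -0.002]
0.08 [-0.067 -0.001 -0.419] [ 0.002  0.764 -0.003]
0.12 [-0.113 -0.002 -0.626] [ 0.003  1.146 -0.005]
0.16 [-0.167 -0.003 -0.832] [ 0.004  1.528 -0.006]
0.2 [-0.23  -0.003 -1.035] [ 0.005  1.91  -0.008]
```

Emit:
play_rows(
  dp=[
    [-0.03,0,-0.21],
    [-0.07,0,-0.42],
    [-0.11,0,-0.63],
    [-0.17,0,-0.83],
    [-0.23,0,-1.04],
  ],
  rot=[
    [0,0.38,0],
    [0,0.76,0],
    [0,1.15,0],
    [0,1.53,0],
    [0,1.91,0],
  ],
)

```text
clock: 10.22
eef_pos: [504.3, 204.9, 206.0]
tcp_rot: [-3.137, -0.324, 3.005]
contact_force: [-0.9, -7.8, -1.9]
opening: 0.107
grasp_force: 59.1
```

```bash
python3 lift.py .06 .12 .18 .24 .29
```

```text
[504.25533154 204.91336255 205.98638044] [-0.92647969 -7.77294372 -1.89777268] 0.10700969143034623 [ 0.3   0.42  1.64  0.13  1.39 -1.18]
0.06 [-0.047 -0.001 -0.315] [ 0.002  0.573 -0.002]
0.12 [-0.113 -0.002 -0.627] [ 0.004  1.146 -0.004]
0.18 [-0.198 -0.003 -0.934] [ 0.006  1.719 -0.006]
0.24 [-0.301 -0.003 -1.236] [ 0.009  2.292 -0.008]
0.29 [-0.4   -0.004 -1.482] [ 0.01   2.769 -0.01 ]
```

Emit:
play_rows(
  dp=[
    [-0.05,0,-0.31],
    [-0.11,0,-0.63],
    [-0.2,0,-0.93],
    [-0.3,0,-1.24],
    [-0.4,0,-1.48],
  ],
  rot=[
    [0,0.57,0],
    [0,1.15,0],
    [0,1.72,0],
    [0,2.29,0],
    [0,2.77,0],
  ],
)

```text
clock: 10.63
eef_pos: [538.3, 200.4, 257.9]
tcp_rot: [-3.136, -0.615, 3.003]
contact_force: [-3.2, -7.6, 1.1]
opening: 0.106
grasp_force: 59.2
```

Emit:
play_rows(
  dp=[
    [0,0,0],
    [0,0,0],
    [0,0,0],
  ],
  rot=[
    [0,0,0],
    [0,0,0],
    [0,0,0],
  ],
)

```text
clock: 10.88
eef_pos: [537.6, 200.5, 257.0]
tcp_rot: [-3.136, -0.614, 3.003]
contact_force: [-4.5, -8.1, 1.8]
opening: 0.106
grasp_force: 59.4
```

Run:
```python
from h import *
s=telemetry.sense();print(s['eef_pos'],s['tcp_rot'],s['contact_force'],s['opening'],s['qpos'])
a=optics.grab_frame('scene')['color'];b=optics.grab_frame('top')['color']
im=np.zeros((600,800,3),np.uint8)
im[:,:450]=cv2.resize(a[130:350,250:415],(450,600))
im[:300,450:]=cv2.resize(b[60:360,150:500],(350,300))
im[300:,450:]=cv2.resize(a[100:400,150:500],(350,300))
cv2.imwrite('pics/fin.png',im[:,:,::-1])
```

```text
[537.61854677 200.49855125 257.0284588 ] [-3.13581474 -0.61364723  3.00294361] [-4.53881964 -8.06222162  1.79426972] 0.10584604130684999 [ 0.23250365  0.58354288  1.35180642  0.20972768  1.78426129 -1.21804814]
```

View pics/fin.png

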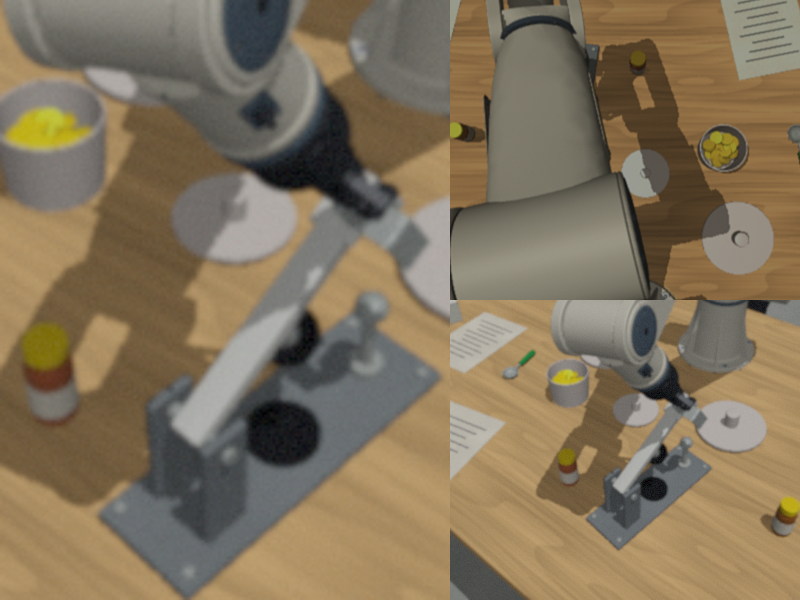

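The picture shows the lid lying upright on the table clear of the open tub. The arm is held up off the bare ball stud, tilted about 0.61 rad, so the free end has risen about 115 mm. The jars and spoon haven't moved, so I'm handing in.

```bash
python3 -c "
from h import *
print(r.sign_off())"
```

```text
the job is handed in; nothing more can be done
None
```

The job is handed in: the tub lid lies right way up on the table clear of the tub, and the gripper holds the unlatched press arm with its free end about 115 mm above where it was (worked out from the tool pose); the sign-off returned no verdict.

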